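Take the transport rings off the stirrer drive

TASK

Make the three-head stirrer ready for use. First set its selector knob to the one-dot mark (service); then, with the hooked pick, not with the fingers, pry every sprung transport ring out of the groove of its shaft, gather the rings in the aluminium parts tray and lay the pick flat back on the rubber mat. Only when all the rings are in the tray, turn the selector to the four-dot mark (run). Leave the timer and the marker where they are.

Things in the scene. Friction and masses are not known exactly. Their poses are not given: they have to be found in the camera images.
- stirrer: Fixed white stirrer drive, 150 (its x) x 410 (its y) x 50 mm high; its flat top, the deck, is 50 mm above the bench. Origin: centre of its underside; x to its rear, y to its left seen from the robot; front edge at x = -75 mm. Three steel drive shafts stand in a row at x = 45 mm, y = 140, 55, -30 mm; the selector knob at x = 0, y = -140. The deck before the shafts is flat and empty.
- shaft_1 (a point): Foot of drive shaft 1 (counted from the left), on its axis at deck height; axes as the stirrer. From the deck up: groove 9.5 mm high with a neck 24 mm in diameter, shoulder 30 mm in diameter, plain end 24 mm in diameter up to 36.5 mm above the deck.
- shaft_2 (a point): Foot of drive shaft 2 (counted from the left), on its axis at deck height; axes as the stirrer. Same shape as shaft_1.
- shaft_3 (a point): Foot of drive shaft 3 (counted from the left), on its axis at deck height; axes as the stirrer. Same shape as shaft_1.
- clip_1: Sprung steel transport ring in the groove of shaft 1, flat on the deck; absent (None) in some starts. 7 mm thick, 66 mm long, 40 wide. Origin: ring centre (shaft axis while fitted), underside. Sprung jaws clasp the shaft, mouth to its own +x; pulling eye at -x. Pulled along its -x with 10 to 25 N it snaps off after about 10 mm and is clear of the shaft after 35; then lies flat.
- clip_1_eye (a point): Middle of the pulling eye of clip_1, at (-33, 0, 3.5) mm from the clip's origin; axes as the clip. The eye is a flat rectangular loop, 28 mm wide overall, bars 6 mm wide, from x = -22 to -52 mm of the clip; its opening is 16 mm wide and runs from x = -22 to -46. A loose ring is picked up across the outside of the loop's two side bars (28 mm).
- clip_2: The same kind of transport ring, on shaft 2; absent (None) in some starts. Size, origin and axes as clip_1.
- clip_2_eye (a point): Middle of the pulling eye of clip_2, at (-33, 0, 3.5) mm from the clip's origin; axes as the clip. As clip_1_eye.
- clip_3: The same kind of transport ring, on shaft 3; absent (None) in some starts. Size, origin and axes as clip_1.
- clip_3_eye (a point): Middle of the pulling eye of clip_3, at (-33, 0, 3.5) mm from the clip's origin; axes as the clip. As clip_1_eye.
- pick: Hooked pick, 193 mm, about 90 g. Black handle 100 mm long (x -50 to 50), 20 wide, 24 high; steel shank 6 mm thick runs on along +x at 19.5 mm height, ending in a hook bent straight down at x = 140 mm. Origin: middle of the handle's underside; z up as it lies (hook down, on the mat). Grip it across the 20 mm width at the middle.
- pick_tip (a point): Lower end of the pick's hook (6 mm thick), at (140, 0, 2) mm from the pick's origin, so 2 mm above the plane of the handle's underside; axes as the pick.
- tool_mat: Black rubber tool mat, fixed, 100 mm (its x) by 250 mm (its y), 3 mm thick, in front of the stirrer; its y axis points about to the left. The pick lies along it, hook to the left. Origin: centre of its underside.
- parts_tray: Shallow open aluminium parts tray, fixed, 110 mm (its x) by 170 mm (its y), 25 mm high, walls and floor 3 mm. Origin: centre of its underside.
- selector (a joint): Selector knob angle, rad, growing clockwise from above. Four detents: 0 (one dot), 0.524 (two), 1.047 (three), 1.571 (four dots); let go, it springs to the nearest. About 0.1 N m turns it over a crest; stops 0.08 beyond the end detents. Starts at two or three dots. Marks: radial rows of small black dots on the deck round the knob's far side.
- selector_grip (a point): On the knob's axis at the middle of its bar grip, 25 mm above the deck. Bar 52 mm long, 16 wide, from 10 to 36 mm above the deck. This point's x axis runs along the bar to its white pointer end and turns with the knob: in the stirrer's frame 45 degrees left of +x at joint 0, 45 degrees right of +x at 1.571.
- selector_pointer (a point): The white pointer end of the knob's bar, 26 mm from the axis, on its upper edge.
- timer: White bench timer, 62x68x19 mm, a bystander. Origin: centre of its underside.
- marker_1: Marker pen, 135 mm long, 17 mm thick, a bystander. Origin: middle of its underside.
There are look-alikes about, which are no part of the job. What is shaped like the clip_1 but green is not meant.

How it is judged:
On the way, in this order (a step that is already met when the one before it is completed fails the run):
1. the selector is set to the one-dot mark (value of joint selector below 0.13 rad), for 0.2 s.
2. every ring is pried off its shaft (distance between clip_1 and shaft_1 above 0.03 m and distance between clip_2 and shaft_2 above 0.03 m and distance between clip_3 and shaft_3 above 0.03 m), for 0.2 s.
3. every ring lies in the parts tray, the selector not yet on the four-dot mark (x of clip_1 in the frame of parts_tray between -0.051 and 0.051 m and y of clip_1 in the frame of parts_tray between -0.081 and 0.081 m and z of each of clip_1, clip_2, clip_3 in the frame of parts_tray below 0.035 m and linear speed of each of clip_1, clip_2, clip_3 below 0.02 m/s and x of clip_2 in the frame of parts_tray between -0.051 and 0.051 m and y of clip_2 in the frame of parts_tray between -0.081 and 0.081 m and x of clip_3 in the frame of parts_tray between -0.051 and 0.051 m and y of clip_3 in the frame of parts_tray between -0.081 and 0.081 m and value of joint selector below 1.3 rad), for 0.2 s.
4. the selector is on the four-dot mark (value of joint selector between 1.44 and 1.7 rad), for 0.2 s.
At the end, for the whole second after the job is handed in: Every ring present lies at rest in the parts tray (its centre inside the walls and less than 35 mm above the bench), the pick lies flat and at rest with the middle of its handle on the mat, and the selector stands at the four-dot mark (1.571 rad, within about 0.13) (all of step 4 and x of clip_1 in the frame of parts_tray between -0.051 and 0.051 m and y of clip_1 in the frame of parts_tray between -0.081 and 0.081 m and z of each of clip_1, clip_2, clip_3 in the frame of parts_tray below 0.035 m and linear speed of each of clip_1, clip_2, clip_3, pick below 0.02 m/s and x of clip_2 in the frame of parts_tray between -0.051 and 0.051 m and y of clip_2 in the frame of parts_tray between -0.081 and 0.081 m and x of clip_3 in the frame of parts_tray between -0.051 and 0.051 m and y of clip_3 in the frame of parts_tray between -0.081 and 0.081 m and x of pick in the frame of tool_mat between -0.05 and 0.05 m and y of pick in the frame of tool_mat between -0.125 and 0.125 m and z of pick in the frame of tool_mat below 0.02 m and angle between pick's own x axis and vertical between 1.39 and 1.75 rad and velocity of joint selector below 0.1 rad/s); the robot touches nothing.
It fails at once if a finger pushes a ring that is still on its shaft ((distance between clip_1 and shaft_1 below 0.006 m and contact force between the fingers and clip_1 above 1 N) or (distance between clip_2 and shaft_2 below 0.006 m and contact force between the fingers and clip_2 above 1 N) or (distance between clip_3 and shaft_3 below 0.006 m and contact force between the fingers and clip_3 above 1 N)).
It fails at once if a bystander (timer, marker) is moved more than 30 mm (distance of any of timer, marker_1 from where it was at the start of the episode above 0.03 m).
Of clip_1, clip_2, clip_3 only 2 to 3 are there at a start; the rules pass over those that are not, and their reading is None.
At some moment in a run one of pick may be knocked a few centimetres aside while the robot is not near it.
It also fails if it takes over 208 s, if anything falls off the work surface, if the arm or the gripper's body presses on something with over 40 N, if the wrist force passes 120 N, or if a joint passes its speed limit or range.

ROBOT

A 6-joint arm with a two-finger parallel gripper is mounted at the origin on a cart in front of the work surface, level with it; the furniture and walls round the work are solid. World frame = base frame: x ahead of the robot, y to its left, z up, the work surface at z = 0. Lengths are in m, angles in rad, forces in N, time in s.
With the tool pointing down it reaches from about 0.35 to 0.925 m from the base axis. Payload 6.4 kg.
Tool frame: the origin (TCP) lies at the very end of the fingers, on their centre line; the grasp point (between the pads) lies 19 mm behind it; y points along the fingers, x is the direction in which the jaws open and shut, and the axes are right-handed (so a half turn about y gives the same grasp; the last joint's range is limited). The gripper opens to 85 mm and grips with 20 to 120 N. Pads are 22 mm wide; open, the fingers measure 114 mm over their backs; the gripper's body (76 mm by 85 mm) begins 54 mm behind the grasp point. The pads swing forward as they close: fully open they stand 13 mm farther back than shut.
Start: joints at [-1.394, 0.245, 1.558, -0, 1.339, -0.174], TCP at [0.223, -0.61, 0.231] pointing down, gripper open.
Joint ranges: [-3.13, 3.13], [-1.02, 2.26], [0.13, 2.54], [-0.95, 4.09], [0.21, 2.88], [-2.74, 2.74]. Speed limits (rad/s): [2.57, 2.57, 3.14, 3.14, 3.14, 3.14].

INTERFACE

Orientations are given as [roll, pitch, yaw] about the fixed x, y, z axes, in that order (R = Rz(yaw) Ry(pitch) Rx(roll)).
In Python, from station import * gives the robot as it stands. The module is installed in compiled form; this text tells all that it offers.
- The arm moves only by the tool arm_command, never from a script. Its argument "increments" is a list of rows, each a list of 7 numbers: the finger opening in m, from 0 to 0.0854, then the shift along the tool's x, y, z in m, then the turn, a rotation vector about the tool's x, y, z in rad. A call has 1 to 8 rows; each row is the pose to reach, as a shift and turn from the pose commanded when the call began, along the tool's axes at that moment; what a row does not reach only later rows make up. A row lasts 1/8 s, in which the tool goes at most 62.5 mm and 10.7 degrees, less where a joint would pass 70% of its speed; a pose out of reach is approached as far as the arm can. A call with a gripper value outside its range is refused whole. The fingers move at their own pace and stop on an object; the grip force is fixed at half the most. Time passes only in rows, so rows that repeat a pose let the fingers close. It gives the time, the measured TCP pose, the force and the opening at its end, in the units of the state.
- get_obs(): the state, without advancing time (a new reading comes with each control period).
- read_camera(name): name is "scene" or "top"; returns a dict with "img" (420x560x3 uint8, red, green, blue), "range_z" (420x560 float32, m along the optical axis (not along the pixel's ray), 0 where there is no reading), "K" (3x3 intrinsics, pixels), "cam_to_world" (4x4, takes a point from camera to world coordinates). Camera axes: x right, y down, z forward; pixel columns grow to the right and rows downward; lengths in m; the calibration is good to about 2 mm. A picture is of the moment at which its call begins.
- job_done(): hands the job in, once; it reports no verdict.
The state is a dict: "clock": time; "qpos": joint angles; "qd": joint speeds; "tau": joint torques, N m; "eef_pos": TCP position; "eef_rot": TCP orientation; "wrist_force": force on the tool from outside, world axes, zero at the start; "torque": the same for the moment, N m; "opening": finger opening in m.
Only numpy, scipy, OpenCV 4.12 (cv2) and the standard library are available. Lean on these libraries where they do the work, as an engineer would, in place of code of your own. Each camera call takes 0.05 s, during which the arm holds its last target. There are 200 camera calls.

## Working session

There is one attempt and no reset: what is moved stays moved. The work goes in short steps, Python scripts to look and compute and a tool call to move; the robot and the scene stay as the last step left them, time stands still between calls to the robot, and variables do not carry over. Pictures are saved under pics/ and viewed, about 12 in all and at most 16, crops included, and the job is handed in when it is done.

Besides the shell and the picture viewer there is one more tool, called after ">>>" as name(argument=value, ...) on one line, values as JSON. arm_command: Moves the arm, as the interface text tells. Its arguments: {"type":"object","properties":{"increments":{"type":"array"}},"required":["increments"]}

```bash
mkdir -p pics; cat > h.py <<'E'
from station import *
import numpy as np, cv2
from scipy.spatial.transform import Rotation as R
def cam(n):
    c=read_camera(n); return c
def save(c,name,crop=None,s=1):
    im=c["img"][:,:,::-1]
    if crop: im=im[crop[1]:crop[3],crop[0]:crop[2]]
    if s!=1: im=cv2.resize(im,None,fx=s,fy=s,interpolation=cv2.INTER_CUBIC)
    cv2.imwrite("pics/"+name+".png",im)
def ray(c,u,v,z):
    K=c["K"];T=c["cam_to_world"]
    d=T[:3,:3]@np.linalg.solve(K,[u,v,1.]);o=T[:3,3]
    return o+d*(z-o[2])/d[2]
def cloud(c):
    K=c["K"];T=c["cam_to_world"];h,w=c["range_z"].shape
    v,u=np.mgrid[:h,:w];Z=c["range_z"]
    p=np.stack([(u-K[0,2])/K[0,0]*Z,(v-K[1,2])/K[1,1]*Z,Z],-1)
    return p@T[:3,:3].T+T[:3,3]
def toolvec(d):
    o=get_obs();return R.from_euler('xyz',o["eef_rot"]).inv().apply(d)
E
python3 - <<'E'
from h import *
np.set_printoptions(precision=4,suppress=True)
for n in("scene","top"):
    c=cam(n);save(c,n+"0",s=1.4);np.savez(n+"0.npz",**c);print(n,c["K"],c["cam_to_world"])
o=get_obs();print(o);print(R.from_euler('xyz',o["eef_rot"]).as_matrix())
E
```

```text
scene [[520.6988   0.     283.6513]
 [  0.     520.6988 209.4627]
 [  0.       0.       1.    ]] [[ 0.6327 -0.3553  0.688  -0.3444]
 [-0.7742 -0.2719  0.5715 -0.6501]
 [-0.016  -0.8943 -0.4471  0.666 ]
 [ 0.      0.      0.      1.    ]]
top [[512.028    0.     279.5847]
 [  0.     512.028  201.4798]
 [  0.       0.       1.    ]] [[-0.027  -0.992   0.1236  0.3821]
 [-0.9996  0.0275  0.0023  0.0693]
 [-0.0057 -0.1235 -0.9923  1.1726]
 [ 0.      0.      0.      1.    ]]
{'clock': 0.1, 'qpos': array([-1.3941,  0.2458,  1.5589,  0.    ,  1.3387, -0.1741]), 'qd': array([-0.0007, -0.0014, -0.0029, -0.0001,  0.0018,  0.0003]), 'tau': array([ -0.0006, -43.0669, -32.713 ,  -0.0001,   0.0029,   0.    ]), 'eef_pos': array([ 0.2233, -0.6099,  0.2303]), 'eef_rot': array([-1.5705,  0.0018, -1.22  ]), 'wrist_force': array([ 0.8823, -0.2678, -1.1096]), 'torque': array([ 0.0219,  0.0178, -0.0048]), 'opening': 0.08568819010420788}
[[ 0.3436 -0.0003  0.9391]
 [-0.9391  0.0018  0.3436]
 [-0.0018 -1.      0.0003]]
```

View pics/top0.png

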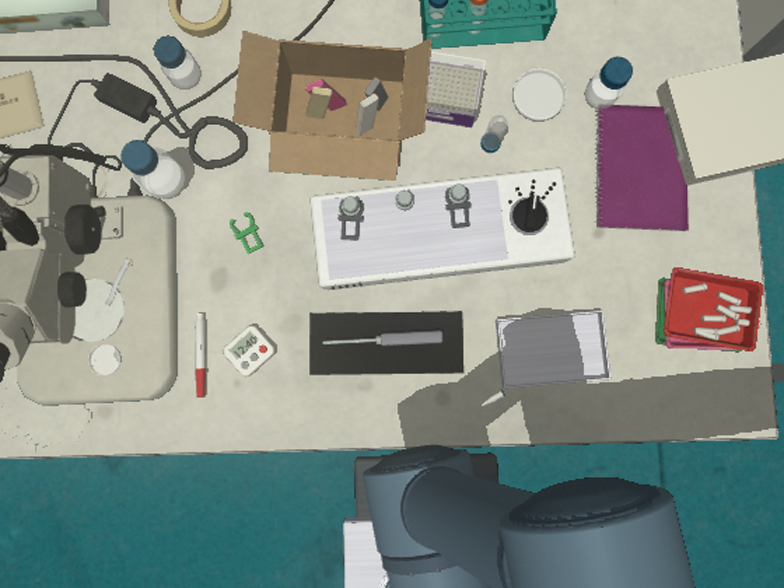

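View pics/scene0.png

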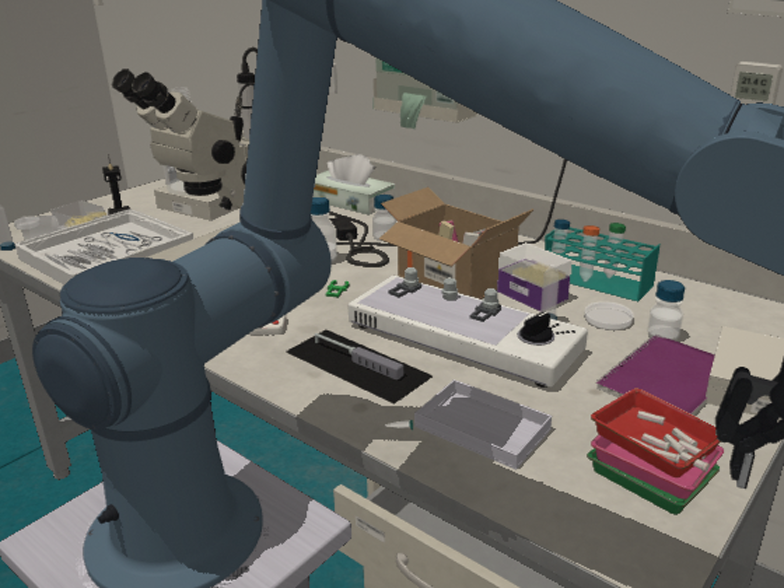

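Top view: rings sit on shafts 1 (350,220) and 3 (458,205). Shaft 2 (404,200) is bare, and the green look-alike is at (246,232). The pick is on the mat with its hook at (325,343), the tray is at (552,347), and the knob at (530,215) points up, around the two or three-dot rows. Next I'll measure.

```bash
python3 - <<'E'
from h import *
np.set_printoptions(precision=4,suppress=True)
c=dict(np.load("top0.npz"));P=cloud(c);im=c["img"];hsv=cv2.cvtColor(im,cv2.COLOR_RGB2HSV)
def rect(mask,name,roi,zs=None):
    m=np.zeros(mask.shape,np.uint8);x0,y0,x1,y1=roi;m[y0:y1,x0:x1]=mask[y0:y1,x0:x1]
    n,l,s,_=cv2.connectedComponentsWithStats(m);k=1+np.argmax(s[1:,4]);m=l==k
    q=P[m];z=np.median(q[:,2]);z=z if zs is None else zs
    v,u=np.nonzero(m);w=np.array([ray(c,a,b,z)[:2] for a,b in zip(u,v)])
    r=cv2.minAreaRect((w*1000).astype(np.float32));print(name,"n",m.sum(),"z",z,"rect",r);return r
Z=P[...,2]
rect((abs(Z-.05)<.006).astype(np.uint8),"deck",(215,110,420,215),.05)
rect((hsv[...,2]<60).astype(np.uint8),"mat",(215,215,340,275),.003)
rect(((hsv[...,2]>=70)).astype(np.uint8),"pick",(224,228,325,262),None)
rect((Z>.018).astype(np.uint8),"trayrim",(345,215,440,282),.025)
# shafts tops
for nm,roi in (("s1",(235,130,265,160)),("s2",(278,130,300,155)),("s3",(315,125,340,150))):
    rect((Z>.08).astype(np.uint8),nm,roi,.0865)
rect((Z>.075).astype(np.uint8),"knob",(358,130,400,175),.086)
for nm,uv in(("timer",(178,249)),("marker",(144,253))): print(nm,P[uv[1],uv[0]])
save(c,"dk",(215,110,420,215),3.8); save(c,"pk",(215,215,445,280),3.4)
E
```

```text
deck n 10656 z 0.05 rect ((608.8154907226562, -9.500045776367188), (150.14898681640625, 407.6433410644531), 5.048488140106201)
mat n 2404 z 0.003 rect ((428.78448486328125, 57.970558166503906), (195.80984497070312, 93.14979553222656), 88.45283508300781)
pick n 525 z 0.026031827672602148 rect ((433.45587158203125, 90.10181427001953), (19.691431045532227, 190.6630401611328), 1.4443918466567993)
trayrim n 411 z 0.025 rect ((411.7684326171875, -181.92367553710938), (113.8241958618164, 171.06927490234375), 3.430933952331543)
s1 n 94 z 0.0865 rect ((641.9569702148438, 133.1757354736328), (21.791748046875, 23.18344497680664), 44.183040618896484)
s2 n 94 z 0.0865 rect ((646.7728271484375, 49.01768493652344), (19.53648567199707, 26.609968185424805), 88.2676773071289)
s3 n 95 z 0.0865 rect ((657.682373046875, -34.928321838378906), (21.70884895324707, 22.27068328857422), 87.86724853515625)
knob n 188 z 0.086 rect ((621.4619140625, -148.0789337158203), (16.86635971069336, 53.82388687133789), 80.06095886230469)
timer [0.4244 0.3027 0.021 ]
marker [0.4177 0.3802 0.0166]
```

View pics/dk.png

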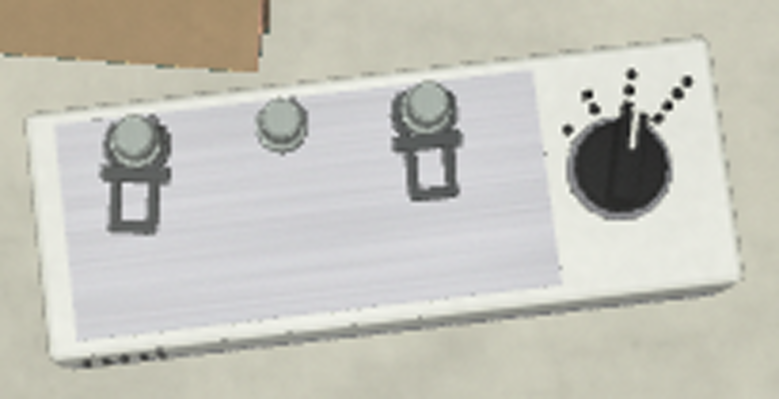

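The deck view shows the pointer at crop (633,130) on the three-dot row, so the joint is at 1.047. Shaft spacing (168.8 mm against 170) and the deck and knob sizes match the given ones. Next: eye positions and the first move.

```bash
cat >> h.py <<'E'
def go(x,y,z,psi=None,frm=None):
    """print tool shift and turn to reach world x,y,z with tool x at yaw psi (deg), tool down"""
    o=get_obs();p=np.array(o["eef_pos"]);M=R.from_euler('xyz',o["eef_rot"])
    if psi is None: rv=np.zeros(3)
    else:
        a=np.radians(psi);T=R.from_matrix(np.array([[np.cos(a),0,-np.sin(a)],[np.sin(a),0,np.cos(a)],[0,-1,0]]))
        rv=(M.inv()*T).as_rotvec()
    print("shift",M.inv().apply(np.array([x,y,z])-p).round(4),"rv",rv.round(3),"p",p.round(4),"F",np.round(o["wrist_force"],1),"op",round(o["opening"],4),"t",o["clock"],"q",np.round(o["qpos"],2))
def eyes(c,rois):
    im=c["img"];g=cv2.cvtColor(im,cv2.COLOR_RGB2GRAY)
    for nm,(x0,y0,x1,y1) in rois.items():
        s=4;q=cv2.resize(g[y0:y1,x0:x1],None,fx=s,fy=s,interpolation=cv2.INTER_CUBIC)
        m=(q<135).astype(np.uint8)
        cs,h=cv2.findContours(m,cv2.RETR_CCOMP,cv2.CHAIN_APPROX_NONE)
        for k,cc in zip(h[0],cs):
            a=cv2.contourArea(cc)
            if k[3]>=0 and a>100:
                w=np.array([ray(c,x0+(u+.5)/s-.5,y0+(v+.5)/s-.5,.057)[:2]*1000 for u,v in cc[:,0]],np.float32)
                print(nm,"hole",cv2.minAreaRect(w))
E
python3 - <<'E'
from h import *
c=dict(np.load("top0.npz"))
eyes(c,{"c1":(236,148,266,176),"c3":(313,138,343,168)})
for u,v in((309,311),(463,313),(463,374),(310,375)): print("mat",ray(c,u/1.4,v/1.4,.003).round(3))
go(.6215,-.148,.15,-99.8)
E
```

```text
c1 hole ((609.9130859375, 135.09320068359375), (17.198606491088867, 24.25135612487793), 88.39054107666016)
c3 hole ((624.3255615234375, -38.15302276611328), (25.15534782409668, 17.901390075683594), 3.9533839225769043)
mat [0.484 0.208 0.003]
mat [ 0.474 -0.044  0.003]
mat [ 0.375 -0.04   0.003]
mat [0.38  0.208 0.003]
shift [-0.2968  0.081   0.5327] rv [ 0.     0.522 -0.002] p [ 0.2233 -0.6099  0.2303] F [ 0.9 -0.3 -1.1] op 0.0857 t 0.1 q [-1.39  0.25  1.56  0.    1.34 -0.17]
```

>>> arm_command(increments=[[0.04,-0.03,0,0.053,0,0.1,0],[0.04,-0.06,0,0.107,0,0.26,0],[0.04,-0.1,0.0,0.18,0,0.4,0],[0.04,-0.13,0.0,0.235,0,0.522,0],[0.04,-0.16,0.0,0.29,0,0.522,0],[0.04,-0.19,0,0.345,0,0.522,0],[0.04,-0.22,0,0.4,0,0.522,0],[0.04,-0.25,0,0.45,0,0.522,0]])

```text
clock: 1.1
eef_pos: [0.5501, -0.2324, 0.231]
eef_rot: [-1.571, 0.0, -1.742]
wrist_force: [0.7, -0.5, -0.4]
opening: 0.0402
```

```bash
python3 -c "
from h import *
go(.6215,-.148,.11,-99.8)"
```

```text
shift [-0.0953  0.121   0.0561] rv [ 0. -0. -0.] p [ 0.5501 -0.2324  0.231 ] F [ 0.7 -0.5 -0.4] op 0.0402 t 1.1 q [-0.59  0.12  1.7  -0.    1.32  1.15]
```

>>> arm_command(increments=[[0.04,-0.05,0.03,0.03,0,0,0],[0.04,-0.095,0.07,0.056,0,0,0],[0.04,-0.095,0.121,0.056,0,0,0],[0.04,-0.095,0.121,0.056,0,0,0],[0.04,-0.095,0.145,0.056,0,0,0],[0.04,-0.095,0.164,0.056,0,0,0],[0.04,-0.095,0.164,0.056,0,0,0]])

```text
clock: 1.98
eef_pos: [0.6197, -0.1504, 0.0668]
eef_rot: [-1.573, 0.0, -1.743]
wrist_force: [0.3, -0.3, 0.3]
opening: 0.04
```

>>> arm_command(increments=[[0,0,0,0,0,0,0],[0,0,0,0,0,0,0],[0,0,0,0,0,0,0],[0,0,0,0,0,0,0],[0,0,0,0,0,0,0]])

```text
clock: 2.6
eef_pos: [0.6215, -0.1494, 0.0691]
eef_rot: [-1.569, 0.001, -1.742]
wrist_force: [0.3, 5.3, 4.6]
opening: 0.0144
```

>>> arm_command(increments=[[0,0,0,0,0,-0.15,0],[0,0,0,0,0,-0.3,0],[0,0,0,0,0,-0.45,0],[0,0,0,0,0,-0.6,0],[0,0,0,0,0,-0.75,0],[0,0,0,0,0,-0.9,0],[0,0,0,0,0,-1.05,0],[0,0,0,0,0,-1.08,0]])

```text
clock: 3.6
eef_pos: [0.6222, -0.1508, 0.0692]
eef_rot: [-1.569, -0.004, -0.663]
wrist_force: [2.2, 0.3, 2.7]
opening: 0.0148
```

>>> arm_command(increments=[[0,0,0,0,0,0,0],[0,0,0,0,0,0,0],[0.04,0,0,0,0,0,0],[0.04,0,0,0,0,0,0],[0.04,0,0,0,0,0,0],[0.04,0,-0.05,0,0,0,0],[0.04,0,-0.1,0,0,0,0],[0.04,0,-0.13,0,0,0,0]])

```text
clock: 4.6
eef_pos: [0.6212, -0.1505, 0.2001]
eef_rot: [-1.57, -0.003, -0.662]
wrist_force: [0.8, 0.1, -0.0]
opening: 0.0396
```

```bash
python3 -c "
from h import *
go(.4347,.0436,.12,1.4)"
```

```text
shift [-0.2666  0.0794  0.0384] rv [ 0.    -0.687  0.003] p [ 0.6212 -0.1505  0.2001] F [ 0.8  0.1 -0. ] op 0.0396 t 4.6 q [-0.41  0.25  1.61 -0.    1.28  0.25]
```

```bash
python3 - <<'E'
from h import *
c=cam("top");save(c,"top1",(200,100,440,280),3.3);np.savez("top1.npz",**c)
E
```

```text
(no output)
```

View pics/top1.png

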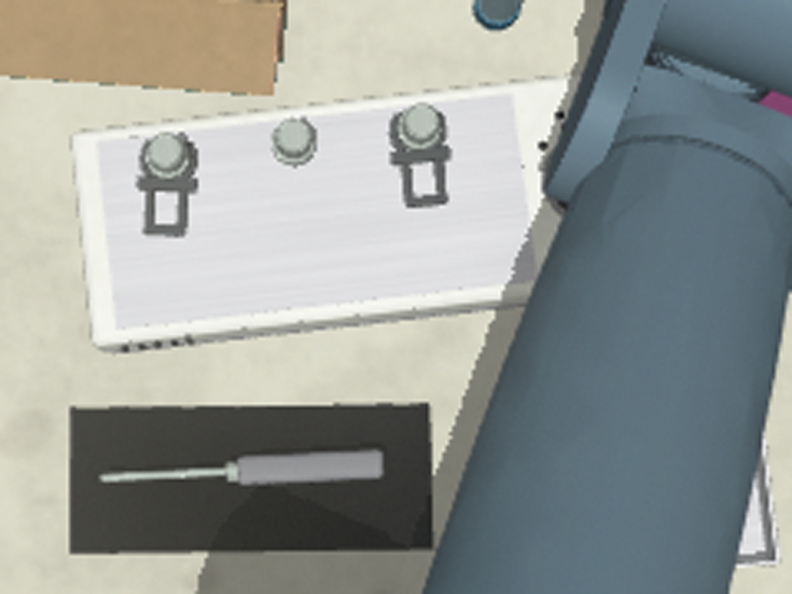

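The pick hasn't moved: hook at (102,478), handle middle at (311,467). The knob is hidden by the arm, so I'll check it from over the mat.

>>> arm_command(increments=[[0.05,-0.05,0.0,0.008,0,-0.15,0],[0.05,-0.1,0.0,0.016,0,-0.3,0],[0.05,-0.15,0.01,0.024,0,-0.45,0],[0.05,-0.2,0.02,0.032,0,-0.6,0],[0.05,-0.25,0.03,0.038,0,-0.687,0],[0.05,-0.267,0.04,0.0384,0,-0.687,0],[0.05,-0.267,0.06,0.0384,0,-0.687,0],[0.05,-0.267,0.06,0.0384,0,-0.687,0]])

```text
clock: 5.65
eef_pos: [0.4325, 0.0442, 0.1357]
eef_rot: [-1.57, 0.004, 0.024]
wrist_force: [0.1, -0.1, -0.3]
opening: 0.0498
```

```bash
python3 - <<'E'
from h import *
c=dict(np.load("top1.npz"))
h=ray(c,294.2,241.5,.027);t=ray(c,230.9+.5,244.8,.0225);print(h,t,np.degrees(np.arctan2(*(t-h)[[1,0]])),np.hypot(*(t-h)[:2]))
c=cam("top");save(c,"kn",(350,110,420,190),5)
go(.4347,.0436,.008,1.4)
E
```

```text
[0.43383486 0.04179592 0.027     ] [0.43049622 0.18258858 0.0225    ] 91.3584060727042 0.1408322378894857
shift [ 0.0015  0.1288 -0.0004] rv [-0.    -0.    -0.002] p [0.4334 0.044  0.1368] F [ 0.   0.6 -0.5] op 0.0499 t 5.7 q [-0.16 -0.16  2.16 -0.    1.14 -0.18]
```

View pics/kn.png

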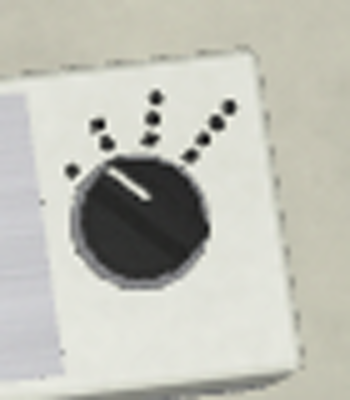

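The pointer line runs about 54° left of straight ahead. One dot should read 50° and two dots 20°, so the selector is at service. Now I'll grasp the pick.

>>> arm_command(increments=[[0.05,0,0.05,0,0,0,0],[0.05,0,0.1,0,0,0,0],[0.05,0,0.13,0,0,0,0],[0.05,0,0.13,0,0,0,0],[0,0,0.13,0,0,0,0],[0,0,0.13,0,0,0,0],[0,0,0.13,0,0,0,0],[0,0,0.13,0,0,0,0]])

```text
clock: 6.7
eef_pos: [0.4357, 0.0439, 0.0094]
eef_rot: [-1.572, -0.004, 0.025]
wrist_force: [-0.2, -0.1, 6.9]
opening: 0.0187
```

>>> arm_command(increments=[[0,0,0,0,0,0,0],[0,0,-0.05,0,0,0,0],[0,0,-0.1,0,0,0,0],[0,0,-0.1,0,0,0,0]])

```text
clock: 7.2
eef_pos: [0.4371, 0.0438, 0.1122]
eef_rot: [-1.573, -0.011, 0.025]
wrist_force: [-0.2, -0.8, -1.2]
opening: 0.0184
```

```bash
python3 - <<'E'
from h import *
np.set_printoptions(precision=4,suppress=True)
# clip axes
for nm,eye,sh in(("c1",(.6099,.1351),(.6415,.1336)),("c3",(.6243,-.0382),(.657,-.0351))):
    d=np.subtract(sh,eye);print(nm,np.degrees(np.arctan2(d[1],d[0])),np.hypot(*d))
c=cam("top");save(c,"held",(200,160,360,280),4);np.savez("held.npz",**c)
c=cam("scene");save(c,"heldS",(190,200,400,320),3.5);np.savez("heldS.npz",**c)
go(.45,.0436,.15,1.4)
E
```

```text
c1 -2.717696382707754 0.03163558123379429
c3 5.415525085154901 0.032846613219630484
shift [ 0.0164 -0.0421 -0.0011] rv [0.    0.001 0.002] p [0.4337 0.0443 0.1078] F [-0.  -0.1 -1.4] op 0.0184 t 7.3 q [-0.16 -0.12  2.18 -0.    1.07 -0.18]
```

View pics/heldS.png

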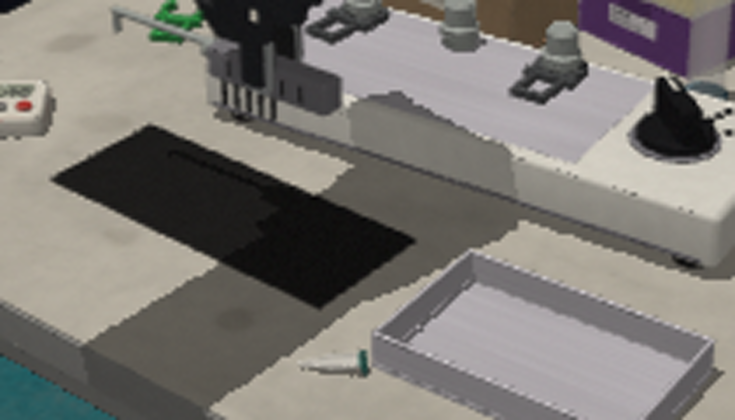

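The pick is held level, with the hook at (118,22) in the crop and the mat clear below. Now I'll turn it to point at clip 1.

>>> arm_command(increments=[[0,0,-0.01,0.01,0,0.18,0],[0,0,-0.02,0.02,0,0.36,0],[0,0,-0.02,0.03,0,0.54,0],[0,0,-0.02,0.04,0,0.72,0],[0,0,-0.02,0.05,0,0.9,0],[0,0,-0.02,0.06,0,1.08,0],[0,0,-0.02,0.08,0,1.26,0],[0,0,-0.02,0.09,0,1.44,0]])

```text
clock: 8.3
eef_pos: [0.4297, 0.1348, 0.1252]
eef_rot: [-1.575, 0.001, -1.42]
wrist_force: [0.9, -0.2, -0.4]
opening: 0.0189
```

>>> arm_command(increments=[[0,0,0,0,0,0.19,0],[0,0,0,0,0,0.19,0],[0,0,0,0,0,0.19,0]])

```text
clock: 8.68
eef_pos: [0.4306, 0.1341, 0.1263]
eef_rot: [-1.573, -0.0, -1.603]
wrist_force: [0.0, 0.2, -1.1]
opening: 0.0182
```

```bash
python3 - <<'E'
from h import *
go(.4675,.1406,.08,-92.2)
E
```

```text
shift [-0.0077  0.0462  0.0368] rv [0.002 0.007 0.   ] p [0.4306 0.1341 0.1263] F [ 0.   0.2 -1.1] op 0.0182 t 8.675 q [ 0.05 -0.1   2.13 -0.    1.12  1.65]
```

>>> arm_command(increments=[[0,-0.0077,0,0.0368,0,0.007,0],[0,-0.0077,0.02,0.0368,0,0.007,0],[0,-0.0077,0.046,0.0368,0,0.007,0],[0,-0.0077,0.046,0.0368,0,0.007,0],[0,-0.0077,0.046,0.0368,0,0.007,0]])

```text
clock: 9.3
eef_pos: [0.4688, 0.1406, 0.082]
eef_rot: [-1.57, 0.0, -1.611]
wrist_force: [-0.3, -0.0, 0.3]
opening: 0.0189
```

```bash
python3 - <<'E'
from h import *
a=cam("top");b=cam("scene");np.savez("a1.npz",**a);np.savez("b1.npz",**b)
A=cv2.resize(a["img"][125:215,215:300],None,fx=4.4,fy=4.4,interpolation=cv2.INTER_CUBIC)
B=cv2.resize(b["img"][170:260,225:310],None,fx=4.4,fy=4.4,interpolation=cv2.INTER_CUBIC)
cv2.imwrite("pics/hook1.png",np.hstack([A,B])[:,:,::-1])
K=a["K"]
for c in(a,b):
    T=np.linalg.inv(c["cam_to_world"])
    for p in((.6059,.1353,.077),(.6099,.1351,.057)):
        q=T[:3,:3]@p+T[:3,3];q=c["K"]@q;print((q[:2]/q[2]).round(1))
go(.4675,.1406,.056,-92.2)
E
```

```text
[249.4 162.5]
[250.  162.5]
[284.7 200.1]
[285.8 206.5]
shift [ 0.0002  0.0265 -0.0018] rv [-0.002 -0.002 -0.   ] p [0.4692 0.1407 0.0825] F [-0.3  0.9 -1. ] op 0.0186 t 9.4 q [0.06 0.07 2.06 0.   1.01 1.67]
```

View pics/hook1.png

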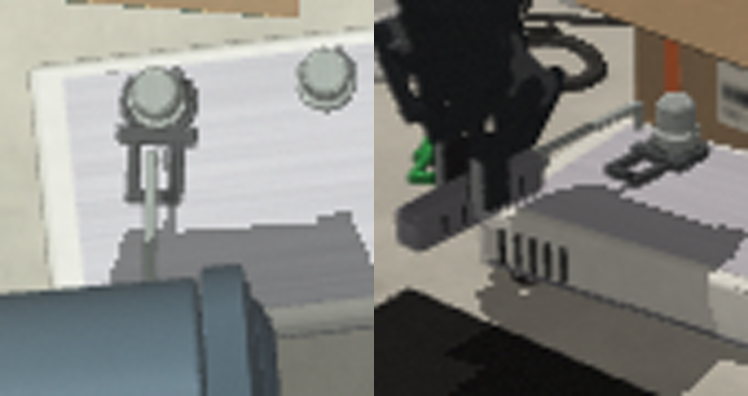

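In the top view the hook end at (150,148) is over the eye opening once parallax is allowed for, both lengthwise and sideways. Descending, then pulling.

>>> arm_command(increments=[[0,0,0.014,-0.001,0,0,0],[0,0,0.0265,-0.001,0,0,0],[0,0,0.0265,-0.001,0,0,0],[0,0,0.0265,-0.001,0,0,0]])

```text
clock: 9.9
eef_pos: [0.4672, 0.1407, 0.0547]
eef_rot: [-1.571, 0.0, -1.612]
wrist_force: [0.7, 0.2, -1.0]
opening: 0.0189
```

>>> arm_command(increments=[[0,0,0,-0.006,0,0,0],[0,0,0,-0.012,0,0,0],[0,0,0,-0.018,0,0,0],[0,0,0,-0.022,0,0,0]])

```text
clock: 10.4
eef_pos: [0.4518, 0.1416, 0.0583]
eef_rot: [-1.554, 0.001, -1.612]
wrist_force: [11.7, -0.4, -2.0]
opening: 0.0186
```

>>> arm_command(increments=[[0,0,0,-0.006,0,0,0],[0,0,0,-0.012,0,0,0],[0,0,0,-0.018,0,0,0],[0,0,0,-0.024,0,0,0],[0,0,0,-0.029,0,0,0],[0,0,0,-0.029,0,0,0]])

```text
clock: 11.15
eef_pos: [0.4157, 0.1429, 0.0546]
eef_rot: [-1.571, -0.0, -1.612]
wrist_force: [0.9, -0.8, -0.4]
opening: 0.0184
```

```bash
python3 - <<'E'
from h import *
a=cam("top");b=cam("scene");np.savez("a2.npz",**a);np.savez("b2.npz",**b)
A=cv2.resize(a["img"][125:215,215:300],None,fx=4.4,fy=4.4,interpolation=cv2.INTER_CUBIC)
B=cv2.resize(b["img"][170:260,225:310],None,fx=4.4,fy=4.4,interpolation=cv2.INTER_CUBIC)
cv2.imwrite("pics/hook2.png",np.hstack([A,B])[:,:,::-1])
go(.4675,.1406,.056,-92.2)
E
```

```text
shift [ 0.0001 -0.0012  0.0512] rv [ 0.    -0.003 -0.   ] p [0.4163 0.1428 0.0548] F [-0.3 -0.4 -0.5] op 0.0183 t 11.25 q [0.07 0.   2.19 0.   0.95 1.68]
```

View pics/hook2.png

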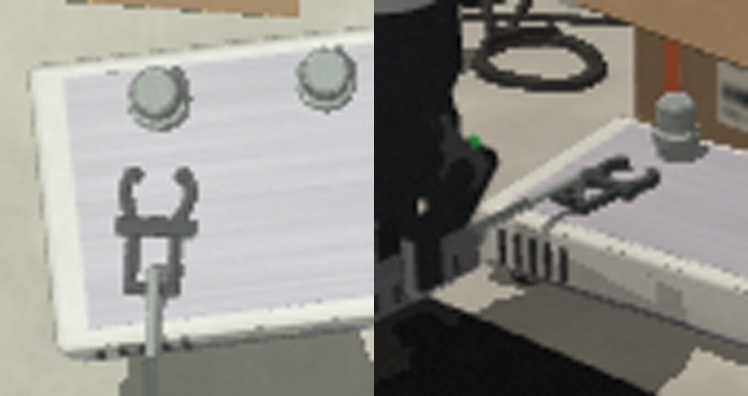

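Clip 1 is off the shaft and lies flat on the deck at (158,230), clear of shaft 1. Next: clip 3.

>>> arm_command(increments=[[0,0,0,0.004,0,0,0],[0,0,-0.025,0.004,0,0,0],[0,0,-0.05,0.004,0,0,0],[0,0.05,-0.05,0.02,0,-0.03,0],[0,0.1,-0.05,0.04,0,-0.06,0],[0,0.15,-0.05,0.06,0,-0.1,0],[0,0.19,-0.05,0.074,0,-0.128,0],[0,0.19,-0.05,0.074,0,-0.128,0]])

```text
clock: 12.25
eef_pos: [0.4837, -0.0527, 0.1052]
eef_rot: [-1.57, -0.001, -1.488]
wrist_force: [-0.9, -0.4, -0.7]
opening: 0.0186
```

```bash
python3 - <<'E'
from h import *
go(.4823,-.0506,.08,-85)
E
```

```text
shift [-0.0023  0.0252 -0.0013] rv [-0.001 -0.005  0.001] p [ 0.4837 -0.0527  0.1052] F [-0.9 -0.4 -0.7] op 0.0186 t 12.25 q [-0.34  0.02  2.06 -0.    1.06  1.15]
```

>>> arm_command(increments=[[0,-0.0023,0.012,-0.001,0,-0.005,0],[0,-0.0023,0.025,-0.001,0,-0.005,0],[0,-0.0023,0.025,-0.001,0,-0.005,0],[0,-0.0023,0.025,-0.001,0,-0.005,0]])

```text
clock: 12.75
eef_pos: [0.4812, -0.0473, 0.0796]
eef_rot: [-1.571, 0.0, -1.478]
wrist_force: [1.3, 0.1, -0.5]
opening: 0.0183
```

```bash
python3 - <<'E'
from h import *
a=cam("top");b=cam("scene")
A=cv2.resize(a["img"][115:215,280:365],None,fx=4.4,fy=4.4,interpolation=cv2.INTER_CUBIC)
B=cv2.resize(b["img"][170:270,285:370],None,fx=4.4,fy=4.4,interpolation=cv2.INTER_CUBIC)
cv2.imwrite("pics/hook3.png",np.hstack([A,B])[:,:,::-1])
go(.4823,-.0506,.056,-85)
E
```

```text
shift [0.0029 0.0242 0.0004] rv [-0.001  0.005  0.   ] p [ 0.4816 -0.0477  0.0802] F [ 0.1  0.1 -1.3] op 0.0185 t 12.85 q [-0.33  0.06  2.07  0.    1.01  1.14]
```

View pics/hook3.png

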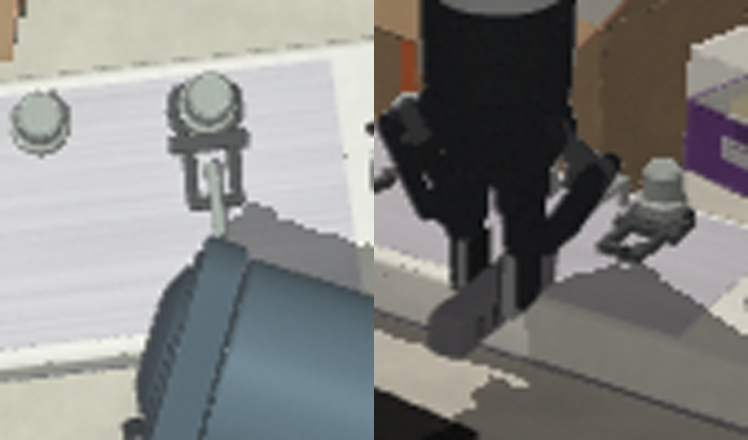

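The hook end at (210,162) is 3–5 mm left of the eye's centreline after parallax. I'll shift it 4 mm right, then descend and pull.

>>> arm_command(increments=[[0,0.004,0,0.001,0,0.003,0],[0,0.004,0,0.001,0,0.003,0],[0,0.004,0.012,0.001,0,0.003,0],[0,0.004,0.0245,0.001,0,0.003,0],[0,0.004,0.0245,0.001,0,0.003,0],[0,0.004,0.0245,0.001,0,0.003,0]])

```text
clock: 13.6
eef_pos: [0.4825, -0.0517, 0.055]
eef_rot: [-1.571, 0.0, -1.482]
wrist_force: [0.4, -0.4, -1.8]
opening: 0.0184
```

>>> arm_command(increments=[[0,0,0,-0.006,0,0,0],[0,0,0,-0.012,0,0,0],[0,0,0,-0.018,0,0,0],[0,0,0,-0.022,0,0,0]])

```text
clock: 14.1
eef_pos: [0.4654, -0.0548, 0.0582]
eef_rot: [-1.558, -0.004, -1.483]
wrist_force: [8.7, 0.3, -1.9]
opening: 0.0183
```

>>> arm_command(increments=[[0,0,0,-0.006,0,0,0],[0,0,0,-0.012,0,0,0],[0,0,0,-0.018,0,0,0],[0,0,0,-0.024,0,0,0],[0,0,0,-0.03,0,0,0],[0,0,0,-0.03,0,0,0]])

```text
clock: 14.85
eef_pos: [0.4302, -0.0563, 0.0551]
eef_rot: [-1.571, 0.0, -1.482]
wrist_force: [0.3, -0.0, 0.0]
opening: 0.0187
```

```bash
python3 - <<'E'
from h import *
a=cam("top");b=cam("scene");np.savez("a4.npz",**a)
A=cv2.resize(a["img"][115:225,215:350],None,fx=4.4,fy=4.4,interpolation=cv2.INTER_CUBIC)
cv2.imwrite("pics/hook4.png",A[:,:,::-1])
go(.4347,.0436,.13,1.4)
E
```

```text
shift [-0.0992 -0.0747  0.0128] rv [ 0.    -1.506 -0.   ] p [ 0.4308 -0.0564  0.0553] F [-0.   0.4 -0.3] op 0.0188 t 14.95 q [-0.39 -0.01  2.2  -0.    0.95  1.09]
```

View pics/hook4.png

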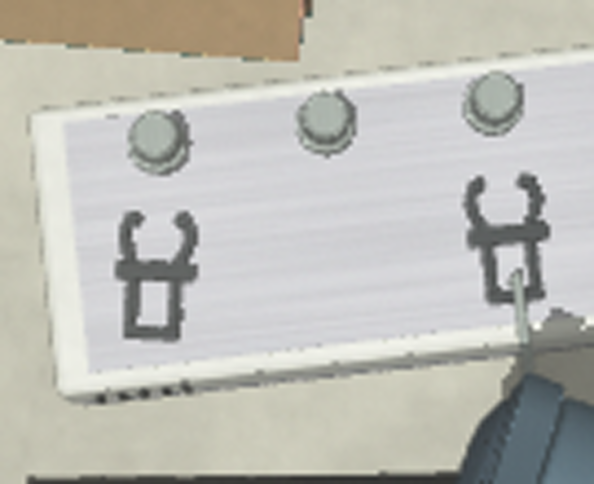

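Both rings are off and lie flat, clip 1 at (157,275) and clip 3 at (507,240). Returning the pick to the mat.

>>> arm_command(increments=[[0,0,0,0.004,0,0,0],[0,0,-0.03,0.004,0,0,0],[0,0,-0.075,0.004,0,0,0],[0,-0.02,-0.075,0.004,0,-0.18,0],[0,-0.04,-0.075,0.006,0,-0.36,0],[0,-0.06,-0.075,0.008,0,-0.54,0],[0,-0.08,-0.075,0.01,0,-0.72,0],[0,-0.099,-0.075,0.013,0,-0.9,0]])

```text
clock: 15.95
eef_pos: [0.4353, 0.0442, 0.1304]
eef_rot: [-1.571, -0.0, -0.576]
wrist_force: [-0.6, 0.4, 0.1]
opening: 0.0188
```

>>> arm_command(increments=[[0,0,0,0,0,-0.18,0],[0,0,0,0,0,-0.36,0],[0,0,0,0,0,-0.54,0],[0,0,0,0,0,-0.606,0],[0,0,0,0,0,-0.606,0]])

```text
clock: 16.58
eef_pos: [0.4352, 0.0435, 0.1303]
eef_rot: [-1.571, 0.0, 0.023]
wrist_force: [-0.1, 0.8, -0.2]
opening: 0.0183
```

```bash
python3 - <<'E'
from h import *
go(.4340,.0443,.008,1.4)
E
```

```text
shift [-0.0012  0.1223  0.0008] rv [-0.    -0.001 -0.   ] p [0.4352 0.0435 0.1303] F [-0.1  0.8 -0.2] op 0.0183 t 16.575 q [-0.16 -0.15  2.16  0.    1.13 -0.18]
```

>>> arm_command(increments=[[0,0,0.05,0,0,0,0],[0,0,0.09,0,0,0,0],[0,0,0.11,0,0,0,0],[0,0,0.12,0,0,0,0],[0,0,0.122,0,0,0,0],[0,0,0.122,0,0,0,0]])

```text
clock: 17.32
eef_pos: [0.436, 0.0433, 0.0091]
eef_rot: [-1.571, -0.002, 0.023]
wrist_force: [0.7, -0.0, -0.4]
opening: 0.0182
```

>>> arm_command(increments=[[0.05,0,0,0,0,0,0],[0.05,0,0,0,0,0,0],[0.05,0,0,0,0,0,0],[0.05,0,-0.04,0,0,0,0],[0.05,0,-0.1,0,0,0,0],[0.05,0,-0.122,0,0,0,0],[0.05,0,-0.122,0,0,0,0]])

```text
clock: 18.2
eef_pos: [0.4365, 0.0432, 0.1322]
eef_rot: [-1.572, -0.005, 0.024]
wrist_force: [0.1, -0.5, 0.1]
opening: 0.0502
```

```bash
python3 - <<'E'
from h import *
c=cam("top");np.savez("top5.npz",**c);save(c,"top5",(200,100,440,280),3.3)
eyes(c,{"c1":(236,155,270,200),"c3":(313,145,348,190)})
# clip 1 / clip 3 dark mask min-area rects on deck
g=cv2.cvtColor(c["img"],cv2.COLOR_RGB2GRAY)
for nm,(x0,y0,x1,y1) in{"c1":(236,160,266,195),"c3":(316,152,345,188)}.items():
    v,u=np.nonzero(g[y0:y1,x0:x1]<120);w=np.array([ray(c,a+x0,b+y0,.057)[:2]*1000 for a,b in zip(u,v)],np.float32)
    print(nm,len(u),cv2.minAreaRect(w))
go(.5,.0443,.12,-90)
E
```

```text
c1 hole ((562.6364135742188, 137.3127899169922), (16.91082000732422, 24.374095916748047), 85.00472259521484)
c3 hole ((576.3609619140625, -42.80792236328125), (25.18131446838379, 17.455617904663086), 5.295444965362549)
c1 233 ((577.4185791015625, 135.7987060546875), (39.80891036987305, 62.72239303588867), 88.4056625366211)
c3 235 ((586.09130859375, -41.37028884887695), (39.82004165649414, 71.76494598388672), 87.88104248046875)
shift [ 0.0649  0.0104 -0.0006] rv [-1.000e-03  1.595e+00  1.000e-03] p [0.4351 0.0434 0.1304] F [ 0.2  0.4 -1.3] op 0.0499 t 18.25 q [-0.16 -0.15  2.17 -0.    1.13 -0.19]
```

View pics/top5.png

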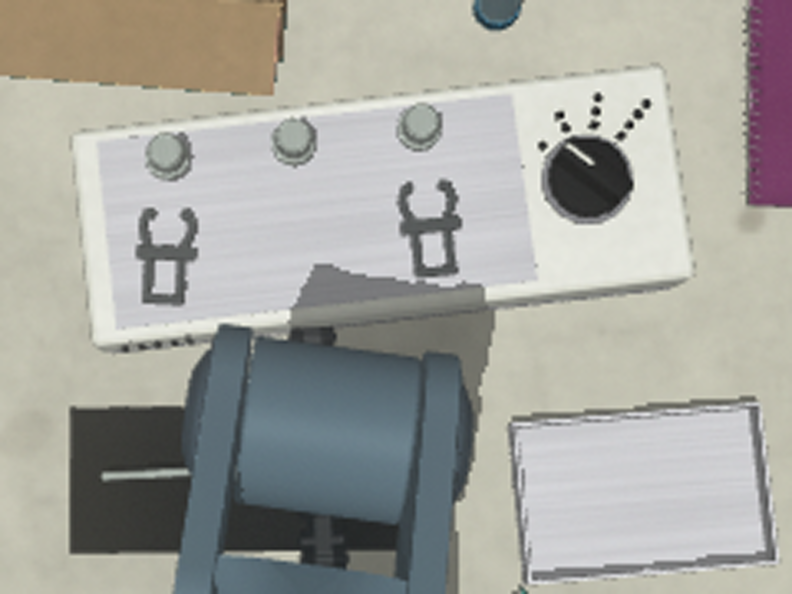

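The pick is back on the mat with its hook end visible at (105,477). The knob is still at one dot. The eyes measure 24x17 mm, so I'm going to clip 1.

>>> arm_command(increments=[[0.05,0.015,0,0.01,0,0.18,0],[0.05,0.03,0,0.02,0,0.36,0],[0.05,0.045,0,0.03,0,0.54,0],[0.05,0.06,0,0.04,0,0.72,0],[0.05,0.075,0,0.05,0,0.9,0],[0.05,0.09,0,0.06,0,1.08,0],[0.05,0.11,0,0.075,0,1.26,0],[0.05,0.13,0,0.091,0,1.44,0]])

```text
clock: 19.25
eef_pos: [0.5618, 0.1378, 0.1273]
eef_rot: [-1.575, 0.0, -1.422]
wrist_force: [0.4, -0.1, 0.8]
opening: 0.0501
```

>>> arm_command(increments=[[0.05,0,0,0,0,0.18,0],[0.05,0,0,0,0,0.21,0],[0.05,0,0,0,0,0.21,0],[0.05,0,0,0,0,0.21,0]])

```text
clock: 19.75
eef_pos: [0.5624, 0.1373, 0.1298]
eef_rot: [-1.572, -0.0, -1.625]
wrist_force: [0.1, -0.6, 0.6]
opening: 0.0501
```

```bash
python3 - <<'E'
from h import *
go(.5616,.1373,.0515,-93)
E
```

```text
shift [ 0.      0.0783 -0.0007] rv [ 0.001 -0.002  0.   ] p [0.5624 0.1373 0.1298] F [ 0.1 -0.6  0.6] op 0.0501 t 19.75 q [0.04 0.19 1.81 0.   1.13 1.67]
```

>>> arm_command(increments=[[0.05,0,0.04,0,0,0,0],[0.05,0,0.07,0,0,0,0],[0.05,0,0.078,0,0,0,0],[0,0,0.078,0,0,0,0],[0,0,0.078,0,0,0,0],[0,0,0.078,0,0,0,0],[0,0,0.078,0,0,0,0],[0,0,0.078,0,0,0,0]])

```text
clock: 20.75
eef_pos: [0.5637, 0.1376, 0.0534]
eef_rot: [-1.569, 0.0, -1.626]
wrist_force: [-0.8, -0.9, 5.2]
opening: 0.0247
```

>>> arm_command(increments=[[0,0,0,0,0,0,0],[0,0,-0.03,0,0,0,0],[0,0,-0.078,0,0,0,0],[0,0,-0.078,0,0,0,0]])

```text
clock: 21.25
eef_pos: [0.5656, 0.1377, 0.1346]
eef_rot: [-1.563, 0.001, -1.626]
wrist_force: [1.0, -0.4, 0.1]
opening: 0.025
```

```bash
python3 - <<'E'
from h import *
go(.3868,-.136,.13,-86.6)
E
```

```text
shift [ 0.2831  0.003  -0.1635] rv [-0.008 -0.114 -0.   ] p [0.5656 0.1377 0.1346] F [ 1.  -0.4  0.1] op 0.025 t 21.25 q [0.04 0.19 1.81 0.   1.13 1.67]
```

>>> arm_command(increments=[[0,0.04,0,-0.022,0,-0.02,0],[0,0.09,0,-0.05,0,-0.05,0],[0,0.14,0,-0.08,0,-0.08,0],[0,0.19,0,-0.11,0,-0.11,0],[0,0.24,0,-0.14,0,-0.114,0],[0,0.28,0,-0.16,0,-0.114,0],[0,0.293,0,-0.165,0,-0.114,0],[0,0.293,0,-0.165,0,-0.114,0]])

```text
clock: 22.25
eef_pos: [0.3815, -0.146, 0.1296]
eef_rot: [-1.572, 0.001, -1.514]
wrist_force: [0.3, 0.3, -0.9]
opening: 0.0248
```

```bash
python3 - <<'E'
from h import *
go(.3846,-.1455,.009,-86.6)
E
```

```text
shift [-1.000e-04  1.206e-01  3.200e-03] rv [ 0.001 -0.002 -0.001] p [ 0.3815 -0.146   0.1296] F [ 0.3  0.3 -0.9] op 0.0248 t 22.25 q [-0.64 -0.23  2.23  0.    1.14  0.87]
```

>>> arm_command(increments=[[0,0,0.05,0.003,0,0,0],[0,0,0.09,0.003,0,0,0],[0,0,0.12,0.003,0,0,0],[0,0,0.12,0.003,0,0,0],[0.045,0,0.12,0.003,0,0,0],[0.045,0,0.12,0.003,0,0,0],[0.045,0,0.12,0.003,0,0,0],[0.045,0,0.12,0.003,0,0,0]])

```text
clock: 23.25
eef_pos: [0.3852, -0.146, 0.0108]
eef_rot: [-1.57, -0.001, -1.512]
wrist_force: [0.0, -0.3, -0.1]
opening: 0.0449
```

>>> arm_command(increments=[[0.045,0,-0.04,0,0,0,0],[0.045,0,-0.1,0,0,0,0],[0.045,0,-0.12,0,0,0,0],[0.045,0,-0.12,0,0,0,0]])

```text
clock: 23.75
eef_pos: [0.386, -0.1466, 0.1321]
eef_rot: [-1.567, -0.003, -1.512]
wrist_force: [0.1, 0.9, -0.1]
opening: 0.0449
```

```bash
python3 - <<'E'
from h import *
go(.5754,-.0428,.13,-84.7)
E
```

```text
shift [-0.0926  0.0026  0.1952] rv [-0.004 -0.034  0.003] p [ 0.386  -0.1466  0.1321] F [ 0.1  0.9 -0.1] op 0.0449 t 23.75 q [-0.64 -0.23  2.22  0.    1.14  0.87]
```

>>> arm_command(increments=[[0.05,-0.02,0,0.045,0,-0.034,0],[0.05,-0.045,0,0.095,0,-0.034,0],[0.05,-0.07,0,0.145,0,-0.034,0],[0.05,-0.09,0,0.185,0,-0.034,0],[0.05,-0.0926,0,0.195,0,-0.034,0],[0.05,-0.0926,0,0.195,0,-0.034,0],[0.05,-0.0926,0,0.195,0,-0.034,0]])

```text
clock: 24.62
eef_pos: [0.5727, -0.0424, 0.1294]
eef_rot: [-1.573, 0.001, -1.479]
wrist_force: [-0.1, 0.1, -0.4]
opening: 0.0502
```

```bash
python3 - <<'E'
from h import *
go(.5754,-.0428,.0515,-84.7)
c=cam("top");save(c,"tray1",(200,100,440,280),3.3);np.savez("tray1.npz",**c)
E
```

```text
shift [0.0007 0.0778 0.0028] rv [ 0.002 -0.001 -0.001] p [ 0.5727 -0.0424  0.1294] F [-0.1  0.1 -0.4] op 0.0502 t 24.625 q [-0.27  0.19  1.83 -0.    1.13  1.21]
```

View pics/tray1.png

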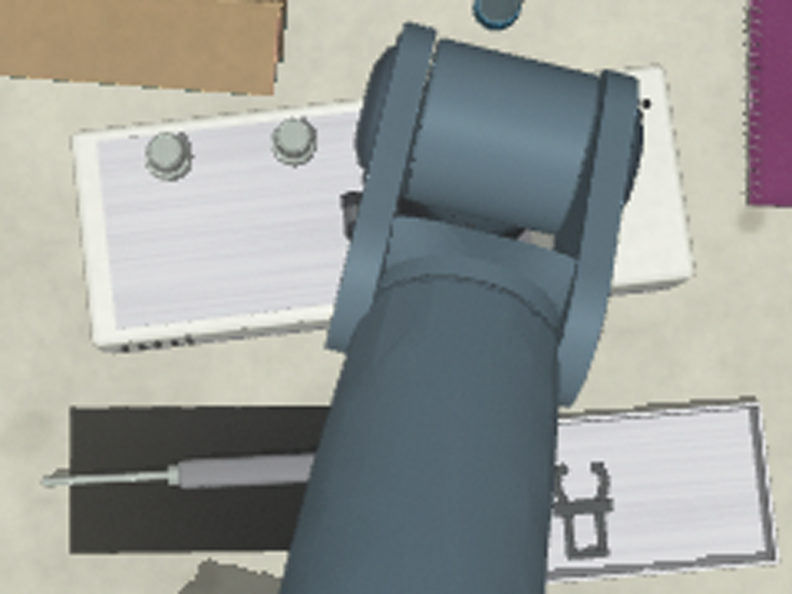

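Clip 1 lies in the tray at (585,510). The pick has been knocked about 40 mm left, hook end now at (42,480), but its handle is still on the mat. I'll measure that at the end. Grasping clip 3 now.

>>> arm_command(increments=[[0.05,0.001,0.04,0.0015,0,0,0],[0.05,0.001,0.07,0.0015,0,0,0],[0.05,0.001,0.0778,0.0015,0,0,0],[0,0.001,0.0778,0.0015,0,0,0],[0,0.001,0.0778,0.0015,0,0,0],[0,0.001,0.0778,0.0015,0,0,0],[0,0.001,0.0778,0.0015,0,0,0],[0,0.001,0.0778,0.0015,0,0,0]])

```text
clock: 25.68
eef_pos: [0.5766, -0.043, 0.0538]
eef_rot: [-1.569, -0.001, -1.478]
wrist_force: [-0.9, -0.1, 6.1]
opening: 0.0248
```

>>> arm_command(increments=[[0,0,0,0,0,0,0],[0,0,-0.03,0,0,0,0],[0,0,-0.078,0,0,0,0],[0,0,-0.078,0,0,0,0],[0,0,-0.078,0,0,0,0]])

```text
clock: 26.3
eef_pos: [0.5751, -0.0425, 0.1298]
eef_rot: [-1.572, 0.0, -1.478]
wrist_force: [-0.9, 0.5, -0.8]
opening: 0.0244
```

```bash
python3 - <<'E'
from h import *
c=dict(np.load("tray1.npz"));print(ray(c,200+585/3.3,100+535/3.3,.01),"mid-eye clip1",ray(c,200+42/3.3,100+480/3.3,.022))
a=np.radians(3.4);x,y=-.025,-.04
print(go(.4118+x*np.cos(a)-y*np.sin(a),-.1819+x*np.sin(a)+y*np.cos(a),.13,-86.6))
E
```

```text
[ 0.38316651 -0.14422625  0.01      ] mid-eye clip1 [0.43019414 0.22453767 0.022     ]
shift [ 1.628e-01 -1.000e-04 -2.019e-01] rv [ 0.001  0.034 -0.   ] p [ 0.5751 -0.0425  0.1298] F [-0.9  0.5 -0.8] op 0.0244 t 26.3 q [-0.27  0.19  1.82  0.    1.13  1.21]
None
```

>>> arm_command(increments=[[0,0.03,0,-0.04,0,0.03,0],[0,0.068,0,-0.085,0,0.034,0],[0,0.105,0,-0.13,0,0.034,0],[0,0.14,0,-0.175,0,0.034,0],[0,0.163,0,-0.2,0,0.034,0],[0,0.163,0,-0.2,0,0.034,0],[0,0.163,0,-0.2,0,0.034,0]])

```text
clock: 27.18
eef_pos: [0.3912, -0.2228, 0.1293]
eef_rot: [-1.572, 0.002, -1.512]
wrist_force: [0.3, -0.0, -0.4]
opening: 0.0248
```

```bash
python3 - <<'E'
from h import *
go(.3892,-.2233,.009,-86.6)
E
```

```text
shift [ 0.0006  0.1203 -0.0019] rv [ 0.001 -0.001 -0.002] p [ 0.3912 -0.2228  0.1293] F [ 0.3 -0.  -0.4] op 0.0248 t 27.175 q [-0.77 -0.11  2.13  0.    1.12  0.74]
```

>>> arm_command(increments=[[0,0,0.05,0,0,0,0],[0,0,0.09,0,0,0,0],[0,0,0.12,0,0,0,0],[0,0,0.12,0,0,0,0],[0.045,0,0.12,0,0,0,0],[0.045,0,0.12,0,0,0,0],[0.045,0,0.12,0,0,0,0],[0.045,0,0.12,0,0,0,0]])

```text
clock: 28.18
eef_pos: [0.3919, -0.2239, 0.0111]
eef_rot: [-1.57, -0.001, -1.512]
wrist_force: [0.3, -0.8, 0.2]
opening: 0.0451
```

>>> arm_command(increments=[[0.04,0,-0.04,0,0,0,0],[0.04,0,-0.1,0,0,0,0],[0.04,0,-0.16,0,0,0,0],[0.04,-0.05,-0.16,0.05,0,0,0],[0.04,-0.1,-0.16,0.1,0,0,0],[0.04,-0.1,-0.16,0.14,0,0,0],[0.04,-0.1,-0.16,0.14,0,0,0]])

```text
clock: 29.05
eef_pos: [0.5274, -0.1142, 0.1703]
eef_rot: [-1.571, 0.0, -1.509]
wrist_force: [-0.8, 1.2, -0.2]
opening: 0.0401
```

```bash
python3 - <<'E'
from h import *
c=cam("top");b=cam("scene");np.savez("tray2.npz",**c)
A=cv2.resize(c["img"][190:290,200:440],None,fx=3,fy=3);B=cv2.resize(b["img"][220:320,150:390],None,fx=3,fy=3)
cv2.imwrite("pics/tray2.png",np.vstack([A,B])[:,:,::-1])
go(.6215,-.149,.15,-39.8)
E
```

```text
shift [0.0394 0.02   0.0941] rv [ 0.001 -0.817 -0.001] p [ 0.5252 -0.1153  0.1701] F [-0.4  0.8  0.1] op 0.0401 t 29.15 q [-0.43  0.05  1.89 -0.    1.2   1.08]
```

View pics/tray2.png

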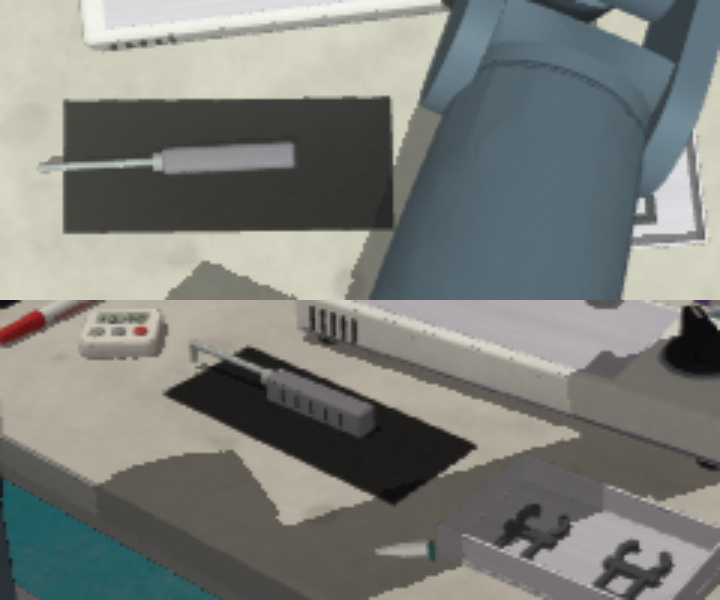

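The scene view (lower half) shows both rings flat in the tray at (535,525) and (635,565), and the pick flat with its handle fully on the mat. Now the selector to run.

>>> arm_command(increments=[[0.04,0.01,0,0.02,0,-0.18,0],[0.04,0.02,0,0.04,0,-0.36,0],[0.04,0.03,0,0.06,0,-0.54,0],[0.04,0.039,0,0.08,0,-0.72,0],[0.04,0.039,0.02,0.094,0,-0.817,0],[0.04,0.039,0.03,0.094,0,-0.817,0],[0.04,0.039,0.03,0.094,0,-0.817,0],[0.04,0.039,0.03,0.094,0,-0.817,0]])

```text
clock: 30.15
eef_pos: [0.6213, -0.1492, 0.1412]
eef_rot: [-1.571, -0.001, -0.696]
wrist_force: [0.3, -0.5, 0.5]
opening: 0.0402
```

```bash
python3 - <<'E'
from h import *
go(.6215,-.149,.068,-39.8)
E
```

```text
shift [-0.      0.0732  0.0003] rv [-0.    -0.002  0.001] p [ 0.6213 -0.1492  0.1412] F [ 0.3 -0.5  0.5] op 0.0402 t 30.15 q [-0.41  0.31  1.65 -0.    1.18  0.28]
```

>>> arm_command(increments=[[0.04,0,0.04,0,0,0,0],[0.04,0,0.065,0,0,0,0],[0.04,0,0.073,0,0,0,0],[0.04,0,0.073,0,0,0,0],[0,0,0.073,0,0,0,0],[0,0,0.073,0,0,0,0],[0,0,0.073,0,0,0,0],[0,0,0.073,0,0,0,0]])

```text
clock: 31.15
eef_pos: [0.6229, -0.1496, 0.0695]
eef_rot: [-1.57, -0.003, -0.695]
wrist_force: [0.3, -0.4, 6.3]
opening: 0.0147
```

>>> arm_command(increments=[[0,0,0,0,0,0.15,0],[0,0,0,0,0,0.33,0],[0,0,0,0,0,0.5,0],[0,0,0,0,0,0.67,0],[0,0,0,0,0,0.84,0],[0,0,0,0,0,1.0,0],[0,0,0,0,0,1.17,0],[0,0,0,0,0,1.34,0]])

```text
clock: 32.15
eef_pos: [0.6229, -0.1493, 0.0695]
eef_rot: [-1.568, 0.0, -2.041]
wrist_force: [-0.6, -0.1, 7.4]
opening: 0.0148
```

>>> arm_command(increments=[[0,0,0,0,0,0.15,0],[0,0,0,0,0,0.26,0],[0,0,0,0,0,0.26,0],[0,0,0,0,0,0.26,0],[0.04,0,0,0,0,0.26,0],[0.04,0,0,0,0,0.26,0],[0.04,0,0,0,0,0.26,0]])

```text
clock: 33.02
eef_pos: [0.6213, -0.1488, 0.0671]
eef_rot: [-1.572, -0.0, -2.295]
wrist_force: [-0.4, -0.1, 0.2]
opening: 0.0397
```

>>> arm_command(increments=[[0.04,0,-0.05,0,0,0,0],[0.04,0,-0.1,0,0,0,0],[0.04,-0.02,-0.16,-0.02,0,0,0],[0.04,-0.05,-0.18,-0.05,0,0,0],[0.04,-0.09,-0.18,-0.09,0,0,0],[0.04,-0.12,-0.18,-0.13,0,0,0],[0.04,-0.14,-0.18,-0.16,0,0,0],[0.04,-0.14,-0.18,-0.16,0,0,0]])

```text
clock: 34.02
eef_pos: [0.5938, 0.0641, 0.2473]
eef_rot: [-1.571, -0.0, -2.291]
wrist_force: [0.2, -0.6, 0.2]
opening: 0.04
```

```bash
python3 - <<'E'
from h import *
c=cam("top");b=cam("scene");np.savez("fin.npz",**c)
A=cv2.resize(c["img"][100:290,200:440],None,fx=2,fy=2);B=cv2.resize(b["img"][200:330,230:430],None,fx=2.4,fy=1.7)
cv2.imwrite("pics/fin.png",np.vstack([A,B[:219]])[:,:,::-1])
go(.6215,-.149,.15)
E
```

```text
shift [0.1401 0.0974 0.1598] rv [0. 0. 0.] p [0.5945 0.0618 0.2474] F [ 0.1 -0.4  0.7] op 0.0402 t 34.125 q [-0.09  0.11  1.68 -0.    1.35  2.21]
```

View pics/fin.png

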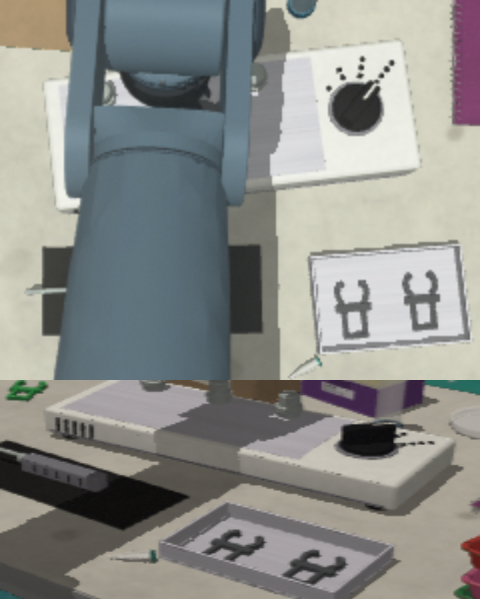

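The pointer at (372,92) lies along the four-dot row. Both rings are in the tray at (352,308) and (421,300), the pick is on the mat, and the arm is clear. Handing in.

```bash
python3 -c "
from station import *
print(job_done())"
```

```text
the job is handed in; nothing more can be done
None
```

I handed the job in at about 34 s, and every check I made agreed with the goal; the hand-in reports no verdict.

- **Selector to service:** it started on three dots; I turned it to one dot and confirmed that in a picture.
- **Rings:** only shafts 1 and 3 carried rings. I pried both off with the hooked pick, laid the pick back on the mat, and placed both rings in the tray with the gripper.
- **Selector to run:** I turned it to four dots only after both rings were in the tray.

**Last checks:** the final pictures show the pointer on the four-dot row, both rings flat inside the tray, and the arm clear of everything. While I was moving the rings, the pick was knocked about 40 mm along the mat. It still lies flat with its whole handle on the mat, so I left it there. The timer and marker were not approached, but I did not re-measure where they stand.

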